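# Uncover the soak tub and lay the printed rib in the trimming jig

## Robot

A 7-joint arm with a two-finger parallel gripper is mounted at the origin on the work surface. World frame = base frame: x ahead of the robot, y to its left, z up, the work surface at z = 0. Lengths are in m, angles in degrees, forces in N, time in s.
With the tool pointing down it reaches from about 0.425 to 0.875 m from the base axis. Payload 4.7 kg.
Tool frame: the origin (TCP) lies at the very end of the fingers, on their centre line; the grasp point (between the pads) lies arm.tcp_to_grasp behind it (arm.tcp_to_grasp is the distance from the TCP to the grasp point, in m); z points along the fingers, x is the direction in which the jaws open and shut, and the axes are right-handed (so a half turn about z gives the same grasp; the last joint's range is limited). The gripper opens to 85 mm and grips with 20 to 120 N. Pads are 22 mm wide; open, the fingers measure 114 mm over their backs; the gripper's body (76 mm by 85 mm) begins 54 mm behind the grasp point. The pads swing forward as they close: fully open they stand 13 mm farther back than shut.
Start: joints at [73.975, 18.392, -4.016, 83.108, 1.295, 78.541, -3.26], TCP at [0.188, -0.622, 0.208] pointing down, gripper open.
Joint ranges: [-163.93, 163.93], [-17.29, 119.83], [-79.2, 71.16], [3.27, 140.29], [-89.18, 269.18], [5.43, 117.66], [-154.24, 154.24]. Speed limits (degrees/s): [147.25, 147.25, 180, 180, 180, 180, 180].

## Interface

Orientations are given as a 3x3 rotation matrix whose columns are the frame's x, y, z axes.
In Python, from bench import arm gives the robot as it stands.
- The arm moves only by the shell command python3 -m handwheel 'ROWS' [OPENING] [FORCE]. ROWS is JSON, a list of rows, each an object of numbers: "x", "y", "z": the shift along the world's x, y, z scaled (see below); "rx", "ry", "rz": the turn, a rotation vector about the world's x, y, z scaled (see below). A call has exactly 10 rows; each row is the pose to reach, as a shift and turn from the pose measured when the call began; what a row does not reach only later rows make up. The controller multiplies each number of a shift by 200 mm and each number of a turn by 60 degrees. A row lasts 1/8 s, in which the tool goes at most 62.5 mm and 10.7 degrees, less where a joint would pass 70% of its speed; a pose out of reach is approached as far as the arm can. A call with a number of a shift or a turn outside -1 to 1 is refused whole. A call with a gripper value outside its range is refused whole. OPENING is the closure, from 0 (fully open) to 1 (shut), set as the call begins (- or left out, the last holds). The fingers move at their own pace and stop on an object; FORCE is the grip in N (left out, the last holds). Time passes only in rows, so rows that repeat a pose let the fingers close, or fill a call up. It gives the time, the measured TCP pose, the force and the opening at its end, in the units of the state.
- arm.read_state(): the state, without advancing time (a new reading comes with each control period).
- arm.camera(name): name is "side" or "top" or "wrist"; returns a dict with "color" (420x560x3 uint8, red, green, blue), "range_z" (420x560 float32, m along the optical axis (not along the pixel's ray), 0 where there is no reading), "fx", "fy", "cx", "cy" (pixels), "cam_to_world" (4x4, takes a point from camera to world coordinates). Camera axes: x right, y down, z forward; pixel columns grow to the right and rows downward; lengths in m; the calibration is good to about 2 mm. The wrist camera is an equidistant fisheye: a pixel r from the principal point sees the ray r / f radians off the axis. A picture is of the moment at which its call begins.
- arm.job_done(): hands the job in, once; it reports no verdict.
The state is a dict: "t": time; "joint_pos": joint angles; "qvel": joint speeds; "joint_efforts": joint torques, N m; "position": TCP position; "ee_rot": TCP orientation; "force": force on the tool from outside, world axes, zero at the start; "moment": the same for the moment, N m; "width": opening from 0.0 (shut) to 1.0 (fully open).
Only numpy, scipy, OpenCV 4.12 (cv2) and the standard library are available. Lean on these libraries where they do the work, as an engineer would, in place of code of your own. Each camera call takes 0.05 s, during which the arm holds its last target.

## Task

Lift the loose lid off the soak tub by its knob and set it flat on the ledge, then take the resin rib segment out of the tub by its upright tab and stand it on the ledge, tab up, letting go so that you can take it again the other way round. Then hold the tab by its two narrow ends and lower the rib into the trimming jig, flat between the two guide cheeks and the two end stops, and leave it there with the lid still flat on the ledge. The parts are brittle, so set them down without dropping them, and leave the two screws, the lens and the pick where they lie.

Things in the scene. Friction and masses are not known exactly. Their poses are not given: they have to be found in the camera images.
- lid_knob (a point): Centre of the round black knob (32 mm across, 24 mm high, on a neck 20 mm across and 16 mm high) in the middle of the loose aluminium lid. Lid plate 176 x 136 x 5 mm (x, y) with a 154 x 114 x 5 mm slab under it that sits in the tub's mouth with 3 mm play. The point is 28 mm above the plate and 38 mm above the lid's underside (99 mm up on the tub). z up. About 0.32 kg; only its weight holds it.
- rib_mid (a point): Middle, half-way up, of the amber resin rib: a bar along x, 110 mm long, 24 wide (y), standing on its ends like a low bridge, crown 18 mm above the feet. A flat-sided upright tab on the crown, 40 (x) x 18 mm (y), rises to 52 mm. Point 26 mm above the feet; z up. About 60 g. Starts in the tub under the lid, on the tub's floor, along the tub's x. Same either way round.
- tub: Steel soak tub under the lid, fixed to the ledge: outside 170 (x) x 130 (y) x 66 mm high, walls and floor 5 mm. Origin at the centre of its underside, z up. Tub and jig stand one on the robot's left, one on its right, either way.
- tub_combs (a point): On the tub's axes, 57 mm above its underside: middle of the top of two white comb plates across the tub, 4 mm thick, inner faces at x = +-27 mm, tops level with the rib's tab. The rib stands in their 32 mm notches, open upwards. They leave no room for fingers at the tab's narrow ends: in the tub, hold the tab across its 18 mm thickness, fingers either side along y.
- jig: Trimming jig fixed to the ledge: grey base plate 150 (x) x 100 (y) x 14 mm with two upright guide cheeks in its middle and a low stop near each end. Origin at the centre of its underside, z up.
- jig_seat (a point): Centre of the jig plate's top, jig axes. Cheeks: 34 mm long (x), 8 thick, inner faces at y = +-16 mm, 52 mm high (level with the seated tab's top). Stops: 10 mm high, inner faces at x = +-59.5 mm. The rib stands here along x, either way round, with 4 mm play each side. No room for fingers beside the tab between the cheeks: hold it by its narrow ends, fingers beyond the cheeks along x.
- clear (a point): Point on the ledge straight ahead of the robot, at its top surface, in the middle of the always clear stretch between tub and jig: 0.155 m to either side along x, 0.12 m to either side along y.
- screw_a: Yellow nylon bone-screw model lying on the ledge, 80 mm long, 24 mm high; leave alone. Origin under its middle.
- screw_b: A second screw model, the same; leave alone.
- lens: Heavy domed glass lens, 72 mm across, 28 mm high; leave alone. Origin at the centre of its underside.
- pick: Pick with a green handle, 175 mm long, 14 mm high, lying on the ledge; leave alone. Origin under its middle.
There are look-alikes about, which are no part of the job. Leave any orange or yellow look-alike of the part that bears lid_knob alone.

How it is judged (in metres and radians):
On the way, in this order (a step that is already met when the one before it is completed fails the run):
1. the lid lies flat on the ledge, let go and at rest (height (world z) of lid_knob below 0.046 m and angle between lid_knob's own z axis and vertical below 0.08 rad and contact force between the fingers and lid below 0.1 N and linear speed of lid below 0.02 m/s), for 0.2 s.
2. the rib stands tab up on the ledge outside the tub, let go and at rest (height (world z) of rib_mid below 0.033 m and angle between rib_mid's own z axis and vertical below 0.15 rad and horizontal distance between rib_mid and tub above 0.07 m and contact force between the fingers and rib below 0.1 N and linear speed of rib below 0.02 m/s), for 0.2 s.
At the end, for the whole second after the job is handed in: Rib standing on the jig plate between cheeks and stops (within 9 mm along, 8 mm across, 4 mm in height; along the jig within 0.2 rad, upright within 0.1 rad); lid flat on the ledge (knob centre under 46 mm, level within 0.08 rad); both let go and at rest (all of step 1 and x of rib_mid in the frame of jig between -0.009 and 0.009 m and y of rib_mid in the frame of jig between -0.008 and 0.008 m and z of rib_mid in the frame of jig between 0.036 and 0.044 m and angle between rib_mid's own z axis and vertical below 0.1 rad and angle between the x axis of rib_mid and the x axis of jig, either way round below 0.2 rad and contact force between the fingers and rib below 0.1 N and linear speed of rib below 0.02 m/s); the robot touches nothing.
It fails at once if the lid is dropped (falls free at more than 0.5 m/s) (contact force between lid and anything else below 0.02 N and linear speed of lid above 0.5 m/s).
It fails at once if the rib is dropped (falls free at more than 0.5 m/s) (contact force between rib and anything else below 0.02 N and linear speed of rib above 0.5 m/s).
It fails at once if a screw, the lens or the pick is moved by more than 20 mm (distance of any of screw_a, screw_b, lens, pick from where it was at the start of the episode above 0.02 m).
It also fails if it takes over 72 s, if anything falls off the work surface, if the arm or the gripper's body presses on something with over 40 N, if the wrist force passes 120 N, or if a joint passes its speed limit or range.

## Working session

There is one attempt and no reset: what is moved stays moved. The work goes in short steps, Python scripts to look and compute and a shell command to move; the robot and the scene stay as the last step left them, time stands still between calls to the robot, and variables do not carry over. Pictures are saved under pics/ and viewed, and the job is handed in when it is done.

```bash
ls; mkdir -p pics
python3 - <<'E'
from bench import arm
import cv2,numpy as np
s=arm.read_state(); print(s['t'],s['position'],np.round(s['ee_rot'],3).tolist(),s['width'],arm.tcp_to_grasp)
for n in ('top','side','wrist'):
    c=arm.camera(n); cv2.imwrite(f'pics/{n}0.png',c['color'][:,:,::-1]); np.savez(f'{n}0.npz',**c)
    print(n,c['fx'],c['cx'],c['cy'],np.round(c['cam_to_world'],3).tolist())
E
```

```text
pics
0.0 [ 0.18800666 -0.62161123  0.20653052] [[0.29, -0.957, -0.001], [-0.957, -0.29, 0.002], [-0.002, 0.0, -1.0]] 1.001780014886587 0.0187
top 389.8343475442138 286.234789265429 216.14576801297687 [[-0.017, -0.981, 0.195, 0.324], [-1.0, 0.019, 0.006, 0.079], [-0.009, -0.195, -0.981, 1.011], [0.0, 0.0, 0.0, 1.0]]
side 383.8576714338249 276.9421923565514 208.38446879171812 [[-0.667, -0.413, 0.619, -0.155], [-0.745, 0.354, -0.566, 0.719], [0.015, -0.839, -0.544, 0.675], [0.0, 0.0, 0.0, 1.0]]
wrist 325.19226210127806 281.98771125363044 206.8430961458223 [[0.289, -0.918, -0.271, 0.257], [-0.957, -0.278, -0.08, -0.601], [-0.002, 0.283, -0.959, 0.372], [0.0, 0.0, 0.0, 1.0]]
```

View pics/top0.png

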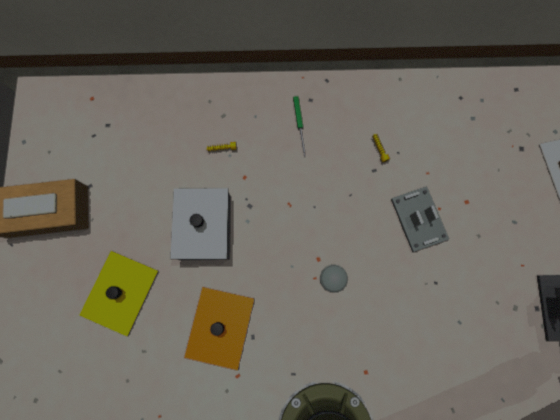

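View pics/side0.png

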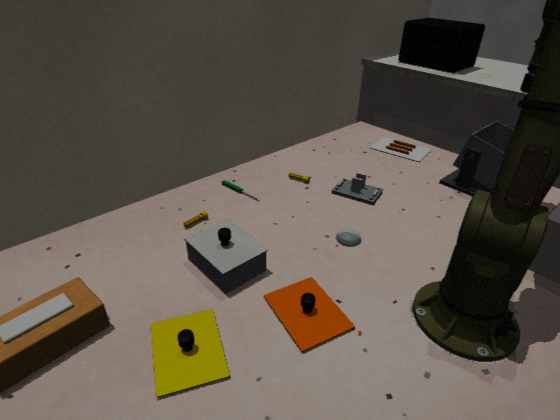

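The top view shows the grey lid and tub at (200,222), knob at (197,220). The jig is at (420,218), the lens at (334,278) and the screws at (222,147) and (380,148). The yellow and orange plates are look-alikes. Next I'll measure these using the depth images.

```bash
cat > h.py <<'E'
import numpy as np,cv2
def pts(c):
    h,w=c['range_z'].shape; v,u=np.mgrid[:h,:w]; z=c['range_z']
    P=np.stack([(u-c['cx'])/c['fx']*z,(v-c['cy'])/c['fy']*z,z,np.ones_like(z)],-1)
    W=(P@np.array(c['cam_to_world']).T)[...,:3]; W[z==0]=np.nan; return W
def load(n): return dict(np.load(n))
def rect(xy):
    r=cv2.minAreaRect((xy*1000).astype(np.float32)); b=cv2.boxPoints(r)
    e=[b[1]-b[0],b[2]-b[1]]; e=max(e,key=np.linalg.norm)
    a=np.degrees(np.arctan2(e[1],e[0]))%180
    return np.round(r[0],1),np.round(r[1],1),round(a,1)
E
python3 - <<'E'
from h import *
for n in('top0.npz','side0.npz'):
    c=load(n);W=pts(c);z=W[...,2]
    def box(x0,x1,y0,y1,z0,z1): 
        m=(W[...,0]>x0)&(W[...,0]<x1)&(W[...,1]>y0)&(W[...,1]<y1)&(z>z0)&(z<z1); return m
    print(n,'ledge z',np.nanmedian(z[box(.4,.6,-.05,.05,-.05,.05)]))
    for nm,b in dict(lid=(.35,.75,.12,.45,.055,.085),knob=(.35,.75,.12,.45,.1,.13),jig=(.35,.75,-.4,-.1,.008,.02),cheek=(.35,.75,-.4,-.1,.055,.08),lens=(.3,.45,-.1,.1,.008,.04)).items():
        m=box(*b); p=W[m]; print(nm,m.sum())
        if m.sum()>4: print('  z med',np.median(p[:,2]).round(4),'mean',p.mean(0).round(4),'mid',((p.max(0)+p.min(0))/2).round(4),rect(p[:,:2]))
    hsv=cv2.cvtColor(c['color'],cv2.COLOR_RGB2HSV)
    for nm,lo,hi in (('green',(40,80,30),(85,255,255)),('yel',(18,120,60),(35,255,255)),('orange',(5,150,80),(17,255,255))):
        m=cv2.inRange(hsv,lo,hi); k,l,st,ce=cv2.connectedComponentsWithStats(m)
        for i in range(1,k):
            if st[i,4]>50: p=W[l==i]; print(nm,st[i,4],ce[i].round(),np.nanmean(p,0).round(3),rect(p[~np.isnan(p[:,0])][:,:2]))
E
```

```text
top0.npz ledge z 0.0003490900370552996
lid 3713
  z med 0.0715 mean [0.4958 0.2971 0.0714] mid [0.498  0.2982 0.0709] (array([498.3, 298.1]), array([136.7, 175.6]), np.float32(179.7))
knob 151
  z med 0.111 mean [0.497  0.2965 0.1106] mid [0.4971 0.2968 0.1084] (array([497.1, 296.8]), array([29.2, 30. ]), np.float32(180.0))
jig 1950
  z med 0.0143 mean [ 0.5201 -0.2537  0.0143] mid [ 0.5488 -0.2345  0.014 ] (array([ 545.5, -239.7]), array([190.9, 391.2]), np.float32(177.9))
cheek 134
  z med 0.0647 mean [ 0.509  -0.2626  0.064 ] mid [ 0.5093 -0.2629  0.0625] (array([ 509.4, -262.8]), array([33.7, 48.9]), np.float32(108.0))
lens 614
  z med 0.0223 mean [ 0.3589 -0.0316  0.0215] mid [ 0.3594 -0.0323  0.0205] (array([359.3, -32.2]), array([68.8, 67.7]), np.float32(88.7))
green 160 [298. 112.] [0.813 0.048 0.014] (array([814. ,  48.2]), array([91.5, 14.3]), np.float32(7.2))
yel 162 [380. 148.] [ 0.701 -0.171  0.018] (array([ 705.9, -171.7]), array([81.6, 19.9]), np.float32(15.9))
yel 157 [223. 147.] [0.715 0.253 0.018] (array([718.1, 256.1]), array([22.9, 78.4]), np.float32(91.6))
yel 36
[... 923 characters left out ...]
array([359.3, -27.3]), array([65.6, 65.3]), np.float32(88.7))
green 71 [232. 185.] [0.816 0.049 0.012] (array([818.8,  42.6]), array([99.4, 33.8]), np.float32(5.2))
yel 70 [299. 176.] [ 0.705 -0.174  0.015] (array([ 713.5, -182.6]), array([84.3, 56.3]), np.float32(20.7))
yel 99 [196. 218.] [0.716 0.253 0.017] (array([718.5, 242.8]), array([ 33.7, 106.7]), np.float32(111.6))
yel 4716 [187. 353.] [0.326 0.518 0.009] (array([338.5, 510.6]), array([137.5, 188. ]), np.float32(156.8))
orange 3325 [308. 314.] [0.237 0.262 0.009] (array([244., 253.]), array([144.3, 177.6]), np.float32(166.6))
orange 2380 [ 50. 316.] [0.538 0.695 0.069] (array([549.9, 707.1]), array([117.8, 190.6]), np.float32(96.1))
```

```bash
python3 -m handwheel '[{"x":0.1,"y":0.08,"rz":0.05},{"x":0.2,"y":0.17,"rz":0.1},{"x":0.35,"y":0.3,"rz":0.18},{"x":0.5,"y":0.43,"rz":0.26},{"x":0.65,"y":0.56,"rz":0.34},{"x":0.8,"y":0.69,"rz":0.42},{"x":0.9,"y":0.78,"rz":0.48},{"x":1,"y":0.86,"rz":0.54},{"x":1,"y":0.86,"rz":0.54},{"x":1,"y":0.86,"rz":0.54}]' 0 40
```

```text
validation failed for argument at $[0]...
```

Run:
```python
from h import *
for n in('top0.npz','side0.npz'):
    c=load(n);W=pts(c);z=W[...,2]
    x,y=W[...,0],W[...,1]
    d=np.hypot(x-.509,y+.262)
    for nm,z0,z1 in(('plate',.009,.018),('all',.009,.08),('stop',.02,.03),('cheek',.05,.08)):
        p=W[(d<.1)&(z>z0)&(z<z1)]; print(n,nm,len(p),rect(p[:,:2]))
        if nm in('stop','cheek'):
            q=p[:,:2]; k=cv2.kmeans(q.astype(np.float32),2,None,(3,20,1e-4),5,2); print(k[2].round(4).tolist(),k[2].mean(0).round(4))
```

```text
top0.npz plate 1755 (array([ 509.4, -262.4]), array([150.2, 101.1]), np.float32(17.9))
top0.npz all 2194 (array([ 509.4, -262.4]), array([150.2, 101.1]), np.float32(17.9))
top0.npz stop 148 (array([ 508.5, -259.3]), array([134.8,  82.1]), np.float32(16.7))
[[0.46299999952316284, -0.27559998631477356], [0.5547000169754028, -0.24819999933242798]] [ 0.5088 -0.2619]
top0.npz cheek 158 (array([ 509.4, -262.8]), array([33.7, 48.9]), np.float32(108.0))
[[0.5022000074386597, -0.24269999563694], [0.5149999856948853, -0.2802000045776367]] [ 0.5086 -0.2614]
side0.npz plate 515 (array([ 510.6, -260.2]), array([149. , 106.9]), np.float32(18.6))
side0.npz all 778 (array([ 510.6, -260.2]), array([149. , 106.9]), np.float32(18.6))
side0.npz stop 69 (array([ 510.3, -259.3]), array([134.8,  49.8]), np.float32(21.7))
[[0.48570001125335693, -0.25949999690055847], [0.5690000057220459, -0.23759999871253967]] [ 0.5274 -0.2485]
side0.npz cheek 103 (array([ 509.6, -260.4]), array([34.1, 54. ]), np.float32(105.1))
[[0.5031999945640564, -0.23980000615119934], [0.5153999924659729, -0.2786000072956085]] [ 0.5093 -0.2592]
```

Jig: centre about (0.5095, -0.2615), yaw about 18°. The plate rectangle comes out at 150x101, matching the given size. The call was refused because the rows probably need all six keys.

```bash
python3 -m handwheel '[{"x":0.1,"y":0.08,"z":0,"rx":0,"ry":0,"rz":0.05},{"x":0.2,"y":0.17,"z":0,"rx":0,"ry":0,"rz":0.1},{"x":0.35,"y":0.3,"z":0,"rx":0,"ry":0,"rz":0.18},{"x":0.5,"y":0.43,"z":0,"rx":0,"ry":0,"rz":0.26},{"x":0.65,"y":0.56,"z":0,"rx":0,"ry":0,"rz":0.34},{"x":0.8,"y":0.69,"z":0,"rx":0,"ry":0,"rz":0.42},{"x":0.9,"y":0.78,"z":0,"rx":0,"ry":0,"rz":0.48},{"x":1,"y":0.86,"z":0,"rx":0,"ry":0,"rz":0.54},{"x":1,"y":0.86,"z":0,"rx":0,"ry":0,"rz":0.54},{"x":1,"y":0.86,"z":0,"rx":0,"ry":0,"rz":0.54}]' 0 40
```

```text
t: 1.4
position: [0.3867, -0.4511, 0.2066]
ee_rot: [[0.756, -0.655, -0.002], [-0.655, -0.756, 0.0], [-0.002, 0.001, -1.0]]
force: [-0.4, -1.3, 0.4]
width: 1.001
```

```bash
python3 -m handwheel '[{"x":0.1,"y":0.15,"z":0,"rx":0,"ry":0,"rz":0.08},{"x":0.2,"y":0.3,"z":0,"rx":0,"ry":0,"rz":0.16},{"x":0.3,"y":0.45,"z":0,"rx":0,"ry":0,"rz":0.24},{"x":0.38,"y":0.6,"z":0,"rx":0,"ry":0,"rz":0.32},{"x":0.45,"y":0.8,"z":0,"rx":0,"ry":0,"rz":0.42},{"x":0.55,"y":1,"z":0,"rx":0,"ry":0,"rz":0.5},{"x":0.55,"y":1,"z":0,"rx":0,"ry":0,"rz":0.55},{"x":0.55,"y":1,"z":0,"rx":0,"ry":0,"rz":0.55},{"x":0.55,"y":1,"z":0,"rx":0,"ry":0,"rz":0.55},{"x":0.55,"y":1,"z":0,"rx":0,"ry":0,"rz":0.55}]'
python3 -m handwheel '[{"x":0,"y":0.15,"z":0,"rx":0,"ry":0,"rz":0.08},{"x":0,"y":0.3,"z":0,"rx":0,"ry":0,"rz":0.16},{"x":0,"y":0.45,"z":0,"rx":0,"ry":0,"rz":0.24},{"x":0,"y":0.6,"z":0,"rx":0,"ry":0,"rz":0.32},{"x":0,"y":0.8,"z":0,"rx":0,"ry":0,"rz":0.42},{"x":0,"y":1,"z":0,"rx":0,"ry":0,"rz":0.5},{"x":0,"y":1,"z":0,"rx":0,"ry":0,"rz":0.55},{"x":0,"y":1,"z":0,"rx":0,"ry":0,"rz":0.55},{"x":0,"y":1,"z":0,"rx":0,"ry":0,"rz":0.55},{"x":0,"y":1,"z":0,"rx":0,"ry":0,"rz":0.55}]'
python3 -m handwheel '[{"x":0,"y":0.15,"z":0,"rx":0,"ry":0,"rz":0.08},{"x":0,"y":0.3,"z":0,"rx":0,"ry":0,"rz":0.16},{"x":0,"y":0.45,"z":0,"rx":0,"ry":0,"rz":0.24},{"x":0,"y":0.6,"z":0,"rx":0,"ry":0,"rz":0.32},{"x":0,"y":0.8,"z":0,"rx":0,"ry":0,"rz":0.42},{"x":0,"y":1,"z":0,"rx":0,"ry":0,"rz":0.5},{"x":0,"y":1,"z":0,"rx":0,"ry":0,"rz":0.55},{"x":0,"y":1,"z":0,"rx":0,"ry":0,"rz":0.55},{"x":0,"y":1,"z":0,"rx":0,"ry":0,"rz":0.55},{"x":0,"y":1,"z":0,"rx":0,"ry":0,"rz":0.55}]'
```

```text
t: 2.65
position: [0.4964, -0.2515, 0.2065]
ee_rot: [[0.99, -0.139, -0.002], [-0.139, -0.99, -0.001], [-0.002, 0.001, -1.0]]
force: [0.9, -0.4, 0.5]
width: 0.999
t: 3.9
position: [0.4964, -0.0518, 0.2064]
ee_rot: [[0.906, 0.422, -0.001], [0.422, -0.906, -0.002], [-0.002, 0.001, -1.0]]
force: [0.8, 0.1, 0.3]
width: 1.001
t: 5.15
position: [0.4965, 0.1477, 0.2064]
ee_rot: [[0.531, 0.847, -0.0], [0.847, -0.531, -0.003], [-0.002, 0.001, -1.0]]
force: [-0.5, -0.7, 0.6]
width: 0.999
```

```bash
python3 -m handwheel '[{"x":0,"y":0.15,"z":0,"rx":0,"ry":0,"rz":0.1},{"x":0,"y":0.35,"z":0,"rx":0,"ry":0,"rz":0.25},{"x":0,"y":0.55,"z":0,"rx":0,"ry":0,"rz":0.4},{"x":0.005,"y":0.7,"z":0,"rx":0,"ry":0,"rz":0.5},{"x":0.005,"y":0.755,"z":0,"rx":0,"ry":0,"rz":0.535},{"x":0.005,"y":0.755,"z":0,"rx":0,"ry":0,"rz":0.535},{"x":0.005,"y":0.755,"z":-0.1,"rx":0,"ry":0,"rz":0.535},{"x":0.005,"y":0.755,"z":-0.2,"rx":0,"ry":0,"rz":0.535},{"x":0.005,"y":0.755,"z":-0.3,"rx":0,"ry":0,"rz":0.535},{"x":0.005,"y":0.755,"z":-0.3,"rx":0,"ry":0,"rz":0.535}]'
python3 - <<'E'
from bench import arm
import cv2
c=arm.camera('wrist'); cv2.imwrite('pics/w1.png',c['color'][:,:,::-1])
E
```

```text
t: 6.4
position: [0.4963, 0.2974, 0.1439]
ee_rot: [[0.0, 1.0, -0.003], [1.0, -0.0, -0.004], [-0.004, -0.003, -1.0]]
force: [0.6, 0.9, 0.9]
width: 1.0
```

View pics/w1.png

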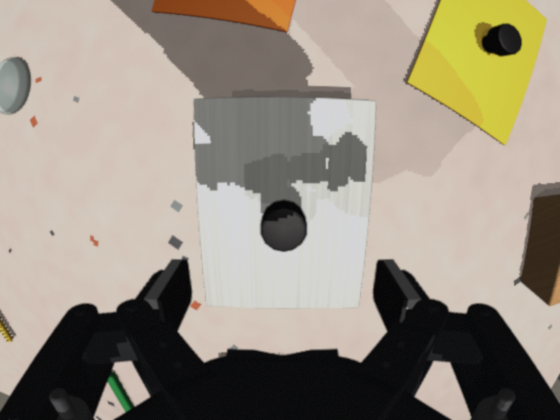

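The wrist view shows the knob at (284,226), midway between the fingers at (188) and (375). I'll descend and grip.

```bash
python3 -m handwheel '[{"x":0.006,"y":0.005,"z":-0.06,"rx":0,"ry":0,"rz":0},{"x":0.006,"y":0.005,"z":-0.12,"rx":0,"ry":0,"rz":0},{"x":0.006,"y":0.005,"z":-0.18,"rx":0,"ry":0,"rz":0},{"x":0.006,"y":0.005,"z":-0.24,"rx":0,"ry":0,"rz":0},{"x":0.006,"y":0.005,"z":-0.28,"rx":0,"ry":0,"rz":0},{"x":0.006,"y":0.005,"z":-0.31,"rx":0,"ry":0,"rz":0},{"x":0.006,"y":0.005,"z":-0.325,"rx":0,"ry":0,"rz":0},{"x":0.006,"y":0.005,"z":-0.325,"rx":0,"ry":0,"rz":0},{"x":0.006,"y":0.005,"z":-0.325,"rx":0,"ry":0,"rz":0},{"x":0.006,"y":0.005,"z":-0.325,"rx":0,"ry":0,"rz":0}]'
python3 -m handwheel '[{"x":0,"y":0,"z":0,"rx":0,"ry":0,"rz":0},{"x":0,"y":0,"z":0,"rx":0,"ry":0,"rz":0},{"x":0,"y":0,"z":0,"rx":0,"ry":0,"rz":0},{"x":0,"y":0,"z":0,"rx":0,"ry":0,"rz":0},{"x":0,"y":0,"z":0,"rx":0,"ry":0,"rz":0},{"x":0,"y":0,"z":0,"rx":0,"ry":0,"rz":0},{"x":0,"y":0,"z":0,"rx":0,"ry":0,"rz":0},{"x":0,"y":0,"z":0,"rx":0,"ry":0,"rz":0},{"x":0,"y":0,"z":0,"rx":0,"ry":0,"rz":0},{"x":0,"y":0,"z":0,"rx":0,"ry":0,"rz":0}]' 1 45
```

```text
t: 7.7
position: [0.4984, 0.2993, 0.0806]
ee_rot: [[-0.0, 1.0, -0.0], [1.0, 0.0, -0.003], [-0.003, -0.0, -1.0]]
force: [0.2, -0.4, 0.2]
width: 0.998
t: 8.95
position: [0.4985, 0.2991, 0.081]
ee_rot: [[0.0, 1.0, 0.0], [1.0, -0.0, -0.003], [-0.003, 0.0, -1.0]]
force: [-2.2, -2.0, 5.2]
width: 0.338
```

```bash
python3 -m handwheel '[{"x":0,"y":0,"z":0.02,"rx":0,"ry":0,"rz":0},{"x":0,"y":0,"z":0.05,"rx":0,"ry":0,"rz":0},{"x":0,"y":0,"z":0.1,"rx":0,"ry":0,"rz":0},{"x":0,"y":0,"z":0.15,"rx":0,"ry":0,"rz":0},{"x":0,"y":0,"z":0.2,"rx":0,"ry":0,"rz":0},{"x":0,"y":0,"z":0.25,"rx":0,"ry":0,"rz":0},{"x":0,"y":0,"z":0.3,"rx":0,"ry":0,"rz":0},{"x":0,"y":0,"z":0.33,"rx":0,"ry":0,"rz":0},{"x":0,"y":0,"z":0.35,"rx":0,"ry":0,"rz":0},{"x":0,"y":0,"z":0.35,"rx":0,"ry":0,"rz":0}]'
python3 - <<'E'
from bench import arm
import cv2
c=arm.camera('side'); cv2.imwrite('pics/s2.png',c['color'][:,:,::-1])
E
```

```text
t: 10.2
position: [0.4986, 0.2991, 0.1511]
ee_rot: [[0.0, 1.0, 0.0], [1.0, -0.0, -0.003], [-0.003, 0.0, -1.0]]
force: [-0.3, 0.5, -2.5]
width: 0.342
```

View pics/s2.png

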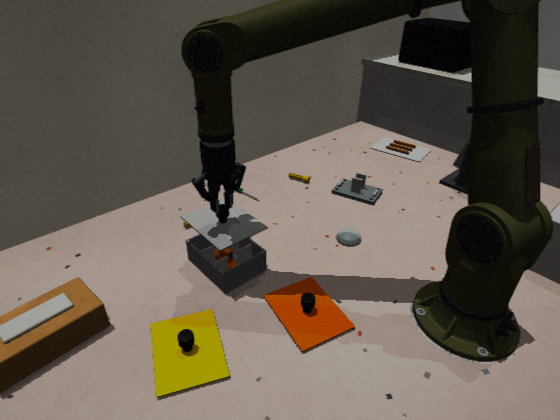

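The lid is gripped and level, and the rib's tab shows at (225,257) in the tub. I'll carry the lid to about (0.545, 0.045).

```bash
python3 -m handwheel '[{"x":0.01,"y":-0.04,"z":0,"rx":0,"ry":0,"rz":0},{"x":0.03,"y":-0.12,"z":0,"rx":0,"ry":0,"rz":0},{"x":0.06,"y":-0.25,"z":0,"rx":0,"ry":0,"rz":0},{"x":0.09,"y":-0.38,"z":0,"rx":0,"ry":0,"rz":0},{"x":0.12,"y":-0.51,"z":0,"rx":0,"ry":0,"rz":0},{"x":0.15,"y":-0.64,"z":0,"rx":0,"ry":0,"rz":0},{"x":0.18,"y":-0.77,"z":0,"rx":0,"ry":0,"rz":0},{"x":0.21,"y":-0.88,"z":0,"rx":0,"ry":0,"rz":0},{"x":0.23,"y":-0.96,"z":0,"rx":0,"ry":0,"rz":0},{"x":0.235,"y":-1,"z":0,"rx":0,"ry":0,"rz":0}]'
python3 -m handwheel '[{"x":0,"y":-0.08,"z":0,"rx":0,"ry":0,"rz":0},{"x":0,"y":-0.16,"z":-0.02,"rx":0,"ry":0,"rz":0},{"x":0,"y":-0.24,"z":-0.08,"rx":0,"ry":0,"rz":0},{"x":0,"y":-0.27,"z":-0.16,"rx":0,"ry":0,"rz":0},{"x":0,"y":-0.27,"z":-0.24,"rx":0,"ry":0,"rz":0},{"x":0,"y":-0.27,"z":-0.32,"rx":0,"ry":0,"rz":0},{"x":0,"y":-0.27,"z":-0.4,"rx":0,"ry":0,"rz":0},{"x":0,"y":-0.27,"z":-0.46,"rx":0,"ry":0,"rz":0},{"x":0,"y":-0.27,"z":-0.5,"rx":0,"ry":0,"rz":0},{"x":0,"y":-0.27,"z":-0.5,"rx":0,"ry":0,"rz":0}]'
python3 - <<'E'
from bench import arm
import cv2
c=arm.camera('side'); cv2.imwrite('pics/s3.png',c['color'][:,:,::-1])
E
```

```text
t: 11.5
position: [0.5456, 0.0973, 0.1507]
ee_rot: [[0.002, 1.0, -0.0], [1.0, -0.002, -0.004], [-0.004, -0.0, -1.0]]
force: [-0.3, 0.3, -2.8]
width: 0.337
t: 12.75
position: [0.5453, 0.0434, 0.0501]
ee_rot: [[0.002, 1.0, -0.001], [1.0, -0.002, -0.004], [-0.004, -0.001, -1.0]]
force: [-0.3, 0.7, -2.6]
width: 0.34
```

View pics/s3.png

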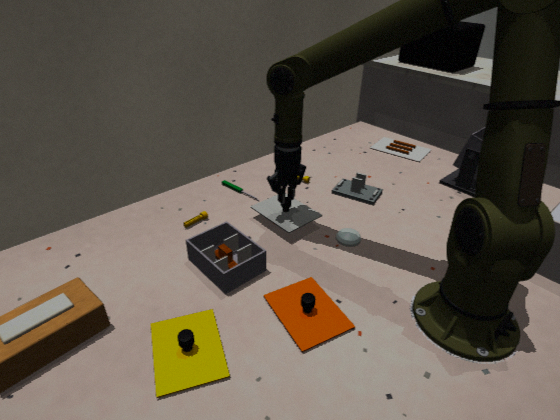

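The lid hangs level over clear ledge, with nothing under it. I'll lower it the last 30 mm slowly and release.

```bash
python3 -m handwheel '[{"x":0,"y":0,"z":-0.03,"rx":0,"ry":0,"rz":0},{"x":0,"y":0,"z":-0.06,"rx":0,"ry":0,"rz":0},{"x":0,"y":0,"z":-0.09,"rx":0,"ry":0,"rz":0},{"x":0,"y":0,"z":-0.11,"rx":0,"ry":0,"rz":0},{"x":0,"y":0,"z":-0.125,"rx":0,"ry":0,"rz":0},{"x":0,"y":0,"z":-0.135,"rx":0,"ry":0,"rz":0},{"x":0,"y":0,"z":-0.145,"rx":0,"ry":0,"rz":0},{"x":0,"y":0,"z":-0.152,"rx":0,"ry":0,"rz":0},{"x":0,"y":0,"z":-0.155,"rx":0,"ry":0,"rz":0},{"x":0,"y":0,"z":-0.155,"rx":0,"ry":0,"rz":0}]'
```

```text
t: 14.05
position: [0.5458, 0.0435, 0.02]
ee_rot: [[0.002, 1.0, -0.0], [1.0, -0.002, -0.004], [-0.004, -0.0, -1.0]]
force: [-1.7, 0.9, 0.8]
width: 0.339
```

```bash
python3 -m handwheel '[{"x":0,"y":0,"z":0,"rx":0,"ry":0,"rz":0},{"x":0,"y":0,"z":0,"rx":0,"ry":0,"rz":0},{"x":0,"y":0,"z":0,"rx":0,"ry":0,"rz":0},{"x":0,"y":0,"z":0,"rx":0,"ry":0,"rz":0},{"x":0,"y":0,"z":0,"rx":0,"ry":0,"rz":0},{"x":0,"y":0,"z":0,"rx":0,"ry":0,"rz":0},{"x":0,"y":0,"z":0.1,"rx":0,"ry":0,"rz":0},{"x":0,"y":0,"z":0.25,"rx":0,"ry":0,"rz":0},{"x":0,"y":0,"z":0.4,"rx":0,"ry":0,"rz":0},{"x":0,"y":0,"z":0.55,"rx":0,"ry":0,"rz":0}]' 0
python3 - <<'E'
from bench import arm
from h import *
c=arm.camera('top'); cv2.imwrite('pics/t4.png',c['color'][:,:,::-1]); np.savez('t4.npz',**c)
c2=arm.camera('side'); np.savez('s4.npz',**c2);cv2.imwrite('pics/s4.png',c2['color'][:,:,::-1])
cv2.imwrite('pics/t4z.png',cv2.resize(c['color'][150:300,130:330,::-1],None,fx=4,fy=4))
for n,c in(('top',c),('side',c2)):
    W=pts(c);x,y,z=W[...,0],W[...,1],W[...,2]
    hsv=cv2.cvtColor(c['color'],cv2.COLOR_RGB2HSV)
    m=(abs(x-.498)<.08)&(abs(y-.299)<.06)&(hsv[...,1]>110)&(hsv[...,0]<25)
    p=W[m&(z>.05)&(z<.064)]; print(n,'tab top',len(p),p.mean(0),rect(p[:,:2]))
    p=W[m&(z>.01)&(z<.03)]; print(n,'bar',len(p),p.mean(0),rect(p[:,:2]))
    p=W[(abs(x-.498)<.1)&(abs(y-.299)<.08)&(z>.061)&(z<.07)]; print(n,'rim',len(p),rect(p[:,:2]))
    p=W[(abs(x-.498)<.06)&(abs(y-.299)<.06)&(hsv[...,1]<60)&(z>.05)&(z<.061)]; print(n,'comb',len(p),rect(p[:,:2]))
    p=W[(abs(x-.545)<.11)&(abs(y-.043)<.09)&(z>.006)&(z<.018)]; print(n,'lid',len(p),np.median(p[:,2]),rect(p[:,:2]))
    p=W[(abs(x-.545)<.04)&(abs(y-.043)<.04)&(z>.046)&(z<.056)]; print(n,'knobtop',len(p),p.mean(0))
E
```

```text
t: 15.3
position: [0.5461, 0.0438, 0.1325]
ee_rot: [[0.001, 1.0, 0.001], [1.0, -0.001, -0.004], [-0.004, 0.001, -1.0]]
force: [0.3, -0.1, -0.4]
width: 1.002
top tab top 123 [0.49675826 0.29834224 0.05670567] (array([496.3, 298.8]), array([17.9, 37.9]), np.float32(179.7))
top bar 250 [0.49472581 0.29866834 0.01982532] (array([498.7, 302.6]), array([ 30.2, 108.8]), np.float32(179.1))
top rim 566 (array([498.3, 297.9]), array([131.3, 171. ]), np.float32(179.8))
top comb 196 (array([497.1, 299.5]), array([116. , 118.9]), np.float32(90.0))
top lid 1736 0.010299947366746887 (array([548.3,  48. ]), array([126.9, 180.1]), np.float32(179.3))
top knobtop 115 [0.54448298 0.04370619 0.05014912]
side tab top 93 [0.49576227 0.30268917 0.05555168] (array([468.7, 308.5]), array([ 25.1, 104.1]), np.float32(166.0))
side bar 95 [0.49774766 0.30133915 0.02070343] (array([507.5, 296.8]), array([46.2, 86.8]), np.float32(155.0))
side rim 494 (array([500.2, 298.7]), array([133.5, 175.4]), np.float32(179.7))
side comb 213 (array([494. , 296.1]), array([114.1, 111.4]), np.float32(89.9))
side lid 1371 0.009340637855421163 (array([546.6,  45.8]), array([138.7, 178.2]), np.float32(179.5))
side knobtop 54 [0.54490689 0.04705248 0.04887144]
```

View pics/t4z.png

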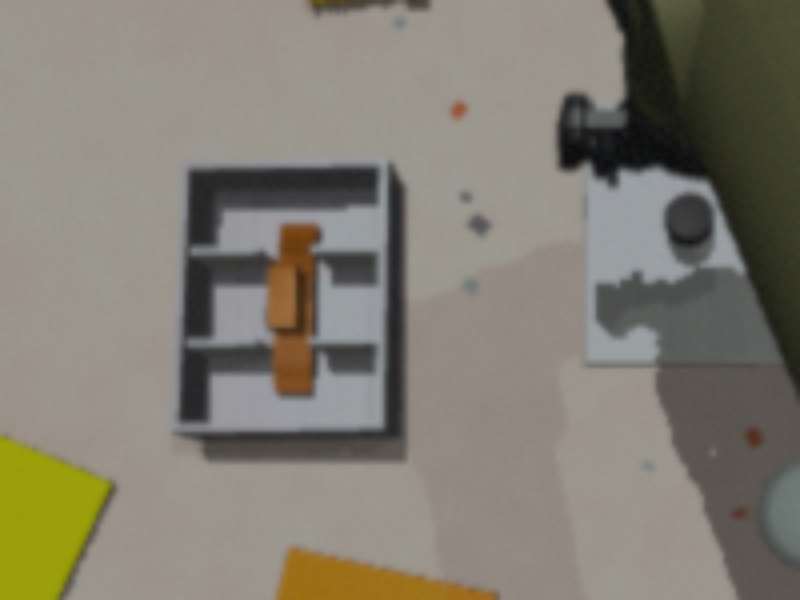

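View pics/s4.png

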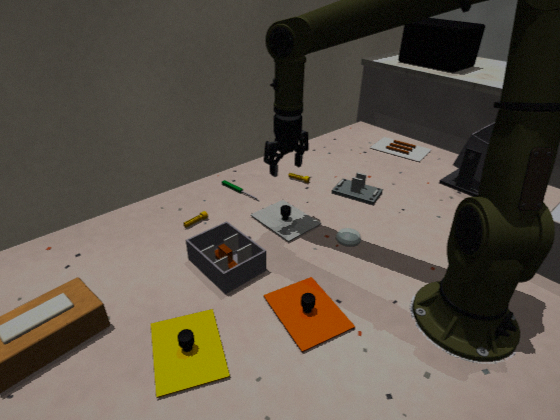

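The lid lies flat: knob top at 0.050 m, so its centre is about 0.038 m. The tab is at about (0.4975, 0.3005), with its axis along world x. I'll go back with the fingers half open.

```bash
python3 -m handwheel '[{"x":-0.02,"y":0.1,"z":0,"rx":0,"ry":0,"rz":0},{"x":-0.05,"y":0.2,"z":0,"rx":0,"ry":0,"rz":0},{"x":-0.1,"y":0.35,"z":0,"rx":0,"ry":0,"rz":0},{"x":-0.15,"y":0.5,"z":0,"rx":0,"ry":0,"rz":0},{"x":-0.19,"y":0.65,"z":0,"rx":0,"ry":0,"rz":0},{"x":-0.22,"y":0.8,"z":0,"rx":0,"ry":0,"rz":0},{"x":-0.243,"y":0.9,"z":0,"rx":0,"ry":0,"rz":0},{"x":-0.243,"y":0.97,"z":0,"rx":0,"ry":0,"rz":0},{"x":-0.243,"y":1,"z":0,"rx":0,"ry":0,"rz":0},{"x":-0.243,"y":1,"z":0,"rx":0,"ry":0,"rz":0}]' 0.5 30
python3 -m handwheel '[{"x":0,"y":0.08,"z":0,"rx":0,"ry":0,"rz":0},{"x":0,"y":0.16,"z":0,"rx":0,"ry":0,"rz":0},{"x":0,"y":0.24,"z":0,"rx":0,"ry":0,"rz":0},{"x":0,"y":0.283,"z":0,"rx":0,"ry":0,"rz":0},{"x":0,"y":0.283,"z":-0.05,"rx":0,"ry":0,"rz":0},{"x":0,"y":0.283,"z":-0.13,"rx":0,"ry":0,"rz":0},{"x":0,"y":0.283,"z":-0.2,"rx":0,"ry":0,"rz":0},{"x":0,"y":0.283,"z":-0.22,"rx":0,"ry":0,"rz":0},{"x":0,"y":0.283,"z":-0.22,"rx":0,"ry":0,"rz":0},{"x":0,"y":0.283,"z":-0.22,"rx":0,"ry":0,"rz":0}]'
python3 - <<'E'
from bench import arm
import cv2
c=arm.camera('wrist'); cv2.imwrite('pics/w5.png',c['color'][:,:,::-1])
E
```

```text
t: 16.65
position: [0.4998, 0.2444, 0.1345]
ee_rot: [[0.001, 1.0, 0.007], [1.0, -0.001, -0.004], [-0.004, 0.007, -1.0]]
force: [-0.0, 0.4, -0.3]
width: 0.499
t: 17.9
position: [0.5002, 0.3013, 0.091]
ee_rot: [[0.001, 1.0, 0.007], [1.0, -0.001, -0.004], [-0.004, 0.007, -1.0]]
force: [-0.1, -0.1, -0.1]
width: 0.497
```

View pics/w5.png

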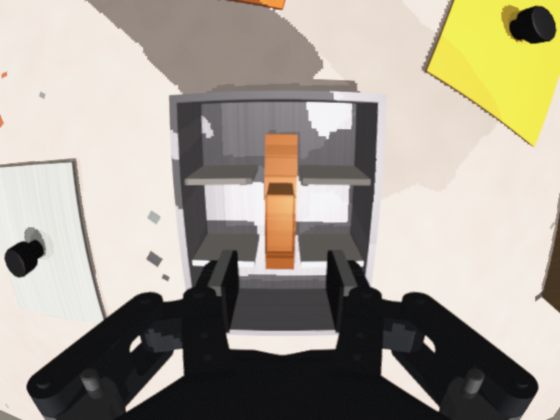

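The tab at (281,215) sits midway between the finger faces at 237 and 327, so I'll descend.

```bash
python3 -m handwheel '[{"x":-0.011,"y":-0.003,"z":-0.03,"rx":0.004,"ry":0.007,"rz":0},{"x":-0.011,"y":-0.003,"z":-0.07,"rx":0.004,"ry":0.007,"rz":0},{"x":-0.011,"y":-0.003,"z":-0.12,"rx":0.004,"ry":0.007,"rz":0},{"x":-0.011,"y":-0.003,"z":-0.17,"rx":0.004,"ry":0.007,"rz":0},{"x":-0.011,"y":-0.003,"z":-0.22,"rx":0.004,"ry":0.007,"rz":0},{"x":-0.011,"y":-0.003,"z":-0.26,"rx":0.004,"ry":0.007,"rz":0},{"x":-0.011,"y":-0.003,"z":-0.29,"rx":0.004,"ry":0.007,"rz":0},{"x":-0.011,"y":-0.003,"z":-0.31,"rx":0.004,"ry":0.007,"rz":0},{"x":-0.011,"y":-0.003,"z":-0.315,"rx":0.004,"ry":0.007,"rz":0},{"x":-0.011,"y":-0.003,"z":-0.315,"rx":0.004,"ry":0.007,"rz":0}]'
python3 -m handwheel '[{"x":0,"y":0,"z":0,"rx":0,"ry":0,"rz":0},{"x":0,"y":0,"z":0,"rx":0,"ry":0,"rz":0},{"x":0,"y":0,"z":0,"rx":0,"ry":0,"rz":0},{"x":0,"y":0,"z":0,"rx":0,"ry":0,"rz":0},{"x":0,"y":0,"z":0,"rx":0,"ry":0,"rz":0},{"x":0,"y":0,"z":0,"rx":0,"ry":0,"rz":0},{"x":0,"y":0,"z":0,"rx":0,"ry":0,"rz":0},{"x":0,"y":0,"z":0,"rx":0,"ry":0,"rz":0},{"x":0,"y":0,"z":0,"rx":0,"ry":0,"rz":0},{"x":0,"y":0,"z":0,"rx":0,"ry":0,"rz":0}]' 1 30
```

```text
t: 19.2
position: [0.4981, 0.3008, 0.0283]
ee_rot: [[0.001, 1.0, 0.001], [1.0, -0.001, 0.0], [0.0, 0.001, -1.0]]
force: [-0.1, -0.5, 0.8]
width: 0.499
t: 20.45
position: [0.4984, 0.3009, 0.0286]
ee_rot: [[0.001, 1.0, 0.001], [1.0, -0.001, 0.001], [0.001, 0.001, -1.0]]
force: [-0.7, -1.0, 4.0]
width: 0.2
```

```bash
python3 -m handwheel '[{"x":0,"y":0,"z":0.02,"rx":0,"ry":0,"rz":0},{"x":0,"y":0,"z":0.06,"rx":0,"ry":0,"rz":0},{"x":0,"y":0,"z":0.12,"rx":0,"ry":0,"rz":0},{"x":0,"y":0,"z":0.18,"rx":0,"ry":0,"rz":0},{"x":0,"y":0,"z":0.24,"rx":0,"ry":0,"rz":0},{"x":0,"y":0,"z":0.3,"rx":0,"ry":0,"rz":0},{"x":0,"y":0,"z":0.36,"rx":0,"ry":0,"rz":0},{"x":0,"y":0,"z":0.42,"rx":0,"ry":0,"rz":0},{"x":0,"y":0,"z":0.45,"rx":0,"ry":0,"rz":0},{"x":0,"y":0,"z":0.45,"rx":0,"ry":0,"rz":0}]'
python3 - <<'E'
from bench import arm
import cv2
c=arm.camera('side'); cv2.imwrite('pics/s6.png',c['color'][120:330,100:380,::-1])
E
```

```text
t: 21.7
position: [0.4986, 0.301, 0.119]
ee_rot: [[0.001, 1.0, 0.002], [1.0, -0.001, 0.001], [0.001, 0.002, -1.0]]
force: [-0.4, -0.1, -0.7]
width: 0.194
```

View pics/s6.png

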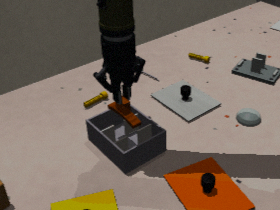

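The rib is held upright and clear of the tub. I'll carry it over to the ledge at about (0.52, -0.085).

```bash
python3 -m handwheel '[{"x":0.01,"y":-0.05,"z":0.01,"rx":0,"ry":0,"rz":0},{"x":0.02,"y":-0.13,"z":0.03,"rx":0,"ry":0,"rz":0},{"x":0.03,"y":-0.25,"z":0.05,"rx":0,"ry":0,"rz":0},{"x":0.04,"y":-0.38,"z":0.05,"rx":0,"ry":0,"rz":0},{"x":0.05,"y":-0.52,"z":0.05,"rx":0,"ry":0,"rz":0},{"x":0.05,"y":-0.66,"z":0.05,"rx":0,"ry":0,"rz":0},{"x":0.05,"y":-0.8,"z":0.05,"rx":0,"ry":0,"rz":0},{"x":0.05,"y":-0.9,"z":0.05,"rx":0,"ry":0,"rz":0},{"x":0.05,"y":-0.965,"z":0.05,"rx":0,"ry":0,"rz":0},{"x":0.05,"y":-0.965,"z":0.05,"rx":0,"ry":0,"rz":0}]'
python3 -m handwheel '[{"x":0.01,"y":-0.05,"z":0,"rx":0,"ry":0,"rz":0},{"x":0.02,"y":-0.13,"z":0,"rx":0,"ry":0,"rz":0},{"x":0.03,"y":-0.25,"z":0,"rx":0,"ry":0,"rz":0},{"x":0.04,"y":-0.38,"z":0,"rx":0,"ry":0,"rz":0},{"x":0.05,"y":-0.52,"z":0,"rx":0,"ry":0,"rz":0},{"x":0.05,"y":-0.66,"z":0,"rx":0,"ry":0,"rz":0},{"x":0.05,"y":-0.8,"z":0,"rx":0,"ry":0,"rz":0},{"x":0.05,"y":-0.9,"z":0,"rx":0,"ry":0,"rz":0},{"x":0.05,"y":-0.965,"z":0,"rx":0,"ry":0,"rz":0},{"x":0.05,"y":-0.965,"z":0,"rx":0,"ry":0,"rz":0}]'
```

```text
t: 23.0
position: [0.5084, 0.1065, 0.1283]
ee_rot: [[0.004, 1.0, 0.001], [1.0, -0.004, -0.0], [-0.0, 0.001, -1.0]]
force: [0.2, -0.7, 0.1]
width: 0.199
t: 24.25
position: [0.5183, -0.0872, 0.1282]
ee_rot: [[0.005, 1.0, 0.001], [1.0, -0.005, 0.0], [0.0, 0.001, -1.0]]
force: [-0.3, -0.0, -0.5]
width: 0.198
```

```bash
python3 -m handwheel '[{"x":0,"y":0,"z":-0.05,"rx":0,"ry":0,"rz":0},{"x":0,"y":0,"z":-0.13,"rx":0,"ry":0,"rz":0},{"x":0,"y":0,"z":-0.22,"rx":0,"ry":0,"rz":0},{"x":0,"y":0,"z":-0.3,"rx":0,"ry":0,"rz":0},{"x":0,"y":0,"z":-0.38,"rx":0,"ry":0,"rz":0},{"x":0,"y":0,"z":-0.44,"rx":0,"ry":0,"rz":0},{"x":0,"y":0,"z":-0.47,"rx":0,"ry":0,"rz":0},{"x":0,"y":0,"z":-0.48,"rx":0,"ry":0,"rz":0},{"x":0,"y":0,"z":-0.48,"rx":0,"ry":0,"rz":0},{"x":0,"y":0,"z":-0.48,"rx":0,"ry":0,"rz":0}]'
python3 - <<'E'
from bench import arm
import cv2
c=arm.camera('side'); cv2.imwrite('pics/s7.png',cv2.resize(c['color'][120:270,220:420,::-1],None,fx=3,fy=3))
E
```

```text
t: 25.5
position: [0.5188, -0.0873, 0.0328]
ee_rot: [[0.005, 1.0, 0.002], [1.0, -0.005, -0.0], [-0.0, 0.002, -1.0]]
force: [-0.4, 0.0, 0.5]
width: 0.192
```

View pics/s7.png

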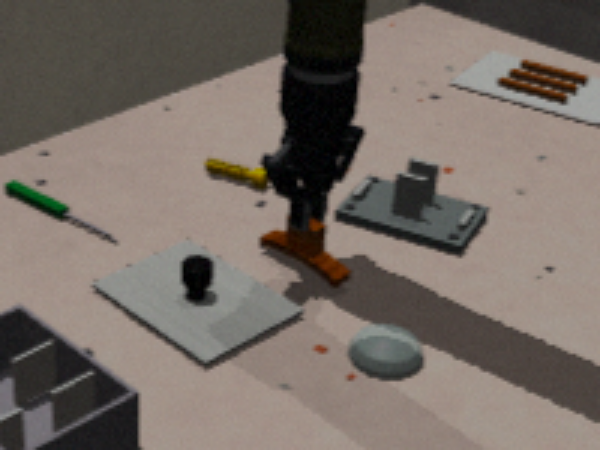

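The rib is level about 9 mm above the ledge, clear of the lid, lens and jig. I'll lower it slowly and then release.

```bash
python3 -m handwheel '[{"x":0,"y":0,"z":-0.01,"rx":0,"ry":0,"rz":0},{"x":0,"y":0,"z":-0.02,"rx":0,"ry":0,"rz":0},{"x":0,"y":0,"z":-0.03,"rx":0,"ry":0,"rz":0},{"x":0,"y":0,"z":-0.035,"rx":0,"ry":0,"rz":0},{"x":0,"y":0,"z":-0.04,"rx":0,"ry":0,"rz":0},{"x":0,"y":0,"z":-0.043,"rx":0,"ry":0,"rz":0},{"x":0,"y":0,"z":-0.046,"rx":0,"ry":0,"rz":0},{"x":0,"y":0,"z":-0.048,"rx":0,"ry":0,"rz":0},{"x":0,"y":0,"z":-0.048,"rx":0,"ry":0,"rz":0},{"x":0,"y":0,"z":-0.048,"rx":0,"ry":0,"rz":0}]'
```

```text
t: 26.8
position: [0.5188, -0.0874, 0.0236]
ee_rot: [[0.005, 1.0, 0.002], [1.0, -0.005, -0.001], [-0.001, 0.002, -1.0]]
force: [-1.9, -0.6, 6.1]
width: 0.197
```

```bash
python3 -m handwheel '[{"x":0,"y":0,"z":0,"rx":0,"ry":0,"rz":0},{"x":0,"y":0,"z":0,"rx":0,"ry":0,"rz":0},{"x":0,"y":0,"z":0,"rx":0,"ry":0,"rz":0},{"x":0,"y":0,"z":0,"rx":0,"ry":0,"rz":0},{"x":0,"y":0,"z":0,"rx":0,"ry":0,"rz":0},{"x":0,"y":0,"z":0.03,"rx":0,"ry":0,"rz":0},{"x":0,"y":0,"z":0.1,"rx":0,"ry":0,"rz":0},{"x":0,"y":0,"z":0.2,"rx":0,"ry":0,"rz":0},{"x":0,"y":0,"z":0.3,"rx":0,"ry":0,"rz":0},{"x":0,"y":0,"z":0.4,"rx":0,"ry":0,"rz":0}]' 0.4
python3 - <<'E'
from bench import arm
from h import *
c=arm.camera('side'); cv2.imwrite('pics/s8.png',cv2.resize(c['color'][120:270,220:420,::-1],None,fx=3,fy=3)); np.savez('s8.npz',**c)
W=pts(c);x,y,z=W[...,0],W[...,1],W[...,2]
hsv=cv2.cvtColor(c['color'],cv2.COLOR_RGB2HSV)
m=(abs(x-.519)<.08)&(abs(y+.087)<.05)&(hsv[...,1]>110)&(hsv[...,0]<25)
p=W[m]; print(len(p),p.mean(0),p.min(0),p.max(0),rect(p[:,:2]))
p=W[m&(z>.044)]; print('tab',len(p),p.mean(0),rect(p[:,:2]))
E
```

```text
t: 28.05
position: [0.5192, -0.0875, 0.1055]
ee_rot: [[0.005, 1.0, 0.003], [1.0, -0.005, -0.001], [-0.001, 0.003, -1.0]]
force: [0.6, 0.4, -0.2]
width: 0.602
787 [ 0.49955512 -0.06792222  0.2638865 ] [ 0.43911568 -0.13443351 -0.00081853] [ 0.57847741 -0.03725081  0.54624723] (array([508.3, -84.7]), array([130.4,  98.7]), np.float32(8.6))
tab 541 [ 0.49515971 -0.06131294  0.37548877] (array([492.9, -62.9]), array([103. , 106.1]), np.float32(147.1))
```

View pics/s8.png

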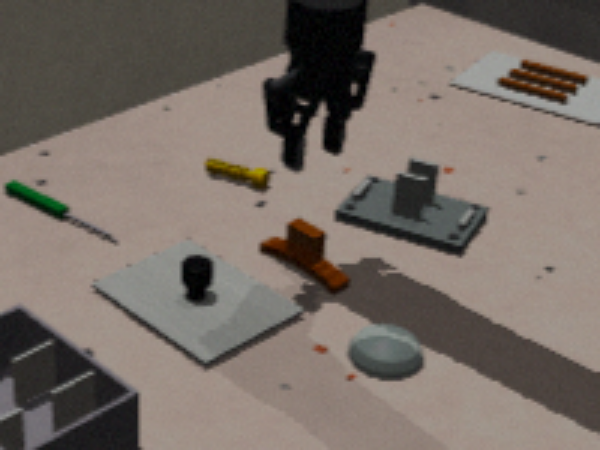

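The rib stands tab up, released. I'll measure its x, then turn the hand a quarter turn and open it fully.

```bash
python3 -m handwheel '[{"x":0,"y":0,"z":0.02,"rx":0,"ry":0,"rz":-0.1},{"x":0,"y":0,"z":0.04,"rx":0,"ry":0,"rz":-0.23},{"x":0,"y":0,"z":0.05,"rx":0,"ry":0,"rz":-0.38},{"x":0,"y":0,"z":0.05,"rx":0,"ry":0,"rz":-0.53},{"x":0,"y":0,"z":0.05,"rx":0,"ry":0,"rz":-0.68},{"x":0,"y":0,"z":0.05,"rx":0,"ry":0,"rz":-0.82},{"x":0,"y":0,"z":0.05,"rx":0,"ry":0,"rz":-0.93},{"x":0,"y":0,"z":0.05,"rx":0,"ry":0,"rz":-1},{"x":0,"y":0,"z":0.05,"rx":0,"ry":0,"rz":-1},{"x":0,"y":0,"z":0.05,"rx":0,"ry":0,"rz":-1}]' 0
python3 - <<'E'
from h import *
c=load('s8.npz');W=pts(c);x,y,z=W[...,0],W[...,1],W[...,2]
hsv=cv2.cvtColor(c['color'],cv2.COLOR_RGB2HSV)
m=(abs(x-.519)<.08)&(abs(y+.087)<.05)&(hsv[...,1]>110)&(hsv[...,0]<25)&(z<.06)
p=W[m]; print(len(p),p.mean(0),p.min(0),p.max(0),rect(p[:,:2]))
p=W[m&(z>.03)]; print('tab',len(p),p.mean(0),p.min(0),p.max(0),rect(p[:,:2]))
E
```

```text
t: 29.35
position: [0.521, -0.0877, 0.1182]
ee_rot: [[0.868, 0.497, 0.001], [0.497, -0.868, -0.007], [-0.002, 0.007, -1.0]]
force: [0.6, -0.4, 0.6]
width: 1.004
306 [ 0.510699   -0.08269809  0.024679  ] [ 0.46319896 -0.11904288 -0.00081853] [ 0.57847741 -0.07212874  0.05513713] (array([520.8, -95.5]), array([115.1,  47. ]), np.float32(0.2))
tab 109 [ 0.51498075 -0.08242393  0.04404728] [ 0.49735283 -0.09767437  0.03011309] [ 0.53783477 -0.07559621  0.05513713] (array([517.6, -86.6]), array([22. , 40.5]), np.float32(179.7))
```

```bash
python3 -m handwheel '[{"x":-0.01,"y":0,"z":0,"rx":0.006,"ry":0,"rz":-0.1},{"x":-0.017,"y":0.001,"z":0,"rx":0.006,"ry":0,"rz":-0.23},{"x":-0.017,"y":0.001,"z":0,"rx":0.006,"ry":0,"rz":-0.36},{"x":-0.017,"y":0.001,"z":0,"rx":0.006,"ry":0,"rz":-0.46},{"x":-0.017,"y":0.001,"z":-0.03,"rx":0.006,"ry":0,"rz":-0.5},{"x":-0.017,"y":0.001,"z":-0.1,"rx":0.006,"ry":0,"rz":-0.5},{"x":-0.017,"y":0.001,"z":-0.17,"rx":0.006,"ry":0,"rz":-0.5},{"x":-0.017,"y":0.001,"z":-0.22,"rx":0.006,"ry":0,"rz":-0.5},{"x":-0.017,"y":0.001,"z":-0.24,"rx":0.006,"ry":0,"rz":-0.5},{"x":-0.017,"y":0.001,"z":-0.24,"rx":0.006,"ry":0,"rz":-0.5}]'
python3 - <<'E'
from bench import arm
import cv2
c=arm.camera('wrist'); cv2.imwrite('pics/w9.png',c['color'][:,:,::-1])
E
```

```text
t: 30.6
position: [0.5175, -0.0874, 0.0699]
ee_rot: [[1.0, -0.004, -0.001], [-0.004, -1.0, -0.0], [-0.001, 0.0, -1.0]]
force: [0.9, -0.4, 0.0]
width: 0.999
```

View pics/w9.png

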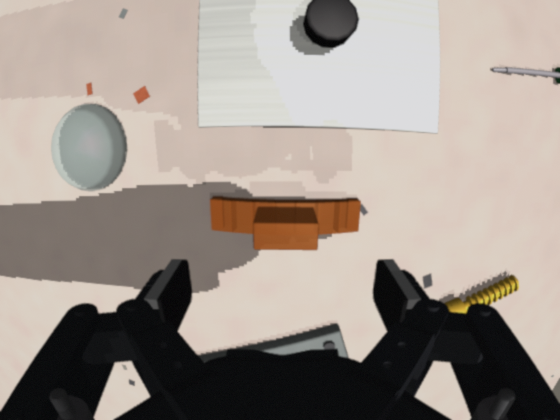

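The tab at (286,229) sits between the fingers at 188 and 375, about 2 mm off centre. I'll correct that, descend and grip its narrow ends.

```bash
python3 -m handwheel '[{"x":0.01,"y":0,"z":-0.03,"rx":0,"ry":0,"rz":0},{"x":0.01,"y":0,"z":-0.07,"rx":0,"ry":0,"rz":0},{"x":0.01,"y":0,"z":-0.11,"rx":0,"ry":0,"rz":0},{"x":0.01,"y":0,"z":-0.15,"rx":0,"ry":0,"rz":0},{"x":0.01,"y":0,"z":-0.19,"rx":0,"ry":0,"rz":0},{"x":0.01,"y":0,"z":-0.22,"rx":0,"ry":0,"rz":0},{"x":0.01,"y":0,"z":-0.24,"rx":0,"ry":0,"rz":0},{"x":0.01,"y":0,"z":-0.245,"rx":0,"ry":0,"rz":0},{"x":0.01,"y":0,"z":-0.245,"rx":0,"ry":0,"rz":0},{"x":0.01,"y":0,"z":-0.245,"rx":0,"ry":0,"rz":0}]'
python3 -m handwheel '[{"x":0,"y":0,"z":0,"rx":0,"ry":0,"rz":0},{"x":0,"y":0,"z":0,"rx":0,"ry":0,"rz":0},{"x":0,"y":0,"z":0,"rx":0,"ry":0,"rz":0},{"x":0,"y":0,"z":0,"rx":0,"ry":0,"rz":0},{"x":0,"y":0,"z":0,"rx":0,"ry":0,"rz":0},{"x":0,"y":0,"z":0,"rx":0,"ry":0,"rz":0},{"x":0,"y":0,"z":0,"rx":0,"ry":0,"rz":0},{"x":0,"y":0,"z":0,"rx":0,"ry":0,"rz":0},{"x":0,"y":0,"z":0,"rx":0,"ry":0,"rz":0},{"x":0,"y":0,"z":0,"rx":0,"ry":0,"rz":0}]' 1 30
```

```text
t: 31.9
position: [0.5201, -0.0875, 0.0216]
ee_rot: [[1.0, -0.004, -0.0], [-0.004, -1.0, -0.001], [-0.0, 0.001, -1.0]]
force: [0.0, 0.7, -0.4]
width: 0.999
t: 33.15
position: [0.5203, -0.0875, 0.0219]
ee_rot: [[1.0, -0.004, 0.0], [-0.004, -1.0, -0.001], [0.0, 0.001, -1.0]]
force: [-0.7, -0.7, 5.9]
width: 0.454
```

```bash
python3 -m handwheel '[{"x":0,"y":0,"z":0.02,"rx":0,"ry":0,"rz":0},{"x":0,"y":0,"z":0.06,"rx":0,"ry":0,"rz":0},{"x":0,"y":0,"z":0.12,"rx":0,"ry":0,"rz":0},{"x":0,"y":0,"z":0.18,"rx":0,"ry":0,"rz":0},{"x":0,"y":0,"z":0.24,"rx":0,"ry":0,"rz":0},{"x":0,"y":0,"z":0.3,"rx":0,"ry":0,"rz":0},{"x":0,"y":0,"z":0.37,"rx":0,"ry":0,"rz":0},{"x":0,"y":0,"z":0.44,"rx":0,"ry":0,"rz":0},{"x":0,"y":0,"z":0.48,"rx":0,"ry":0,"rz":0},{"x":0,"y":0,"z":0.48,"rx":0,"ry":0,"rz":0}]'
python3 -m handwheel '[{"x":-0.005,"y":-0.05,"z":0,"rx":0,"ry":0,"rz":0.02},{"x":-0.01,"y":-0.13,"z":0,"rx":0,"ry":0,"rz":0.05},{"x":-0.015,"y":-0.25,"z":0,"rx":0,"ry":0,"rz":0.09},{"x":-0.02,"y":-0.38,"z":0,"rx":0,"ry":0,"rz":0.13},{"x":-0.03,"y":-0.52,"z":0,"rx":0,"ry":0,"rz":0.18},{"x":-0.04,"y":-0.66,"z":0,"rx":0,"ry":0,"rz":0.23},{"x":-0.05,"y":-0.77,"z":0,"rx":0,"ry":0,"rz":0.27},{"x":-0.054,"y":-0.84,"z":0,"rx":0,"ry":0,"rz":0.304},{"x":-0.054,"y":-0.87,"z":0,"rx":0,"ry":0,"rz":0.304},{"x":-0.054,"y":-0.87,"z":0,"rx":0,"ry":0,"rz":0.304}]'
python3 - <<'E'
from bench import arm
import cv2,numpy as np
for n in('wrist','side','top'):
    c=arm.camera(n); np.savez(n+'10.npz',**c); im=c['color'][:,:,::-1]
    cv2.imwrite(f'pics/{n}10.png',im if n=='wrist' else cv2.resize(im[120:270,280:480],None,fx=3,fy=3))
E
```

```text
t: 34.4
position: [0.5208, -0.0877, 0.1186]
ee_rot: [[1.0, -0.004, 0.002], [-0.004, -1.0, -0.001], [0.002, 0.001, -1.0]]
force: [0.2, 0.1, -0.0]
width: 0.451
t: 35.65
position: [0.5098, -0.2615, 0.1181]
ee_rot: [[0.951, 0.309, 0.001], [0.309, -0.951, -0.0], [0.001, 0.001, -1.0]]
force: [0.5, 0.7, -0.6]
width: 0.453
```

View pics/wrist10.png

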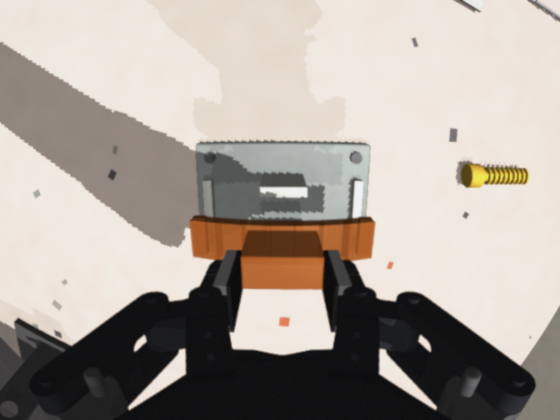

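View pics/side10.png

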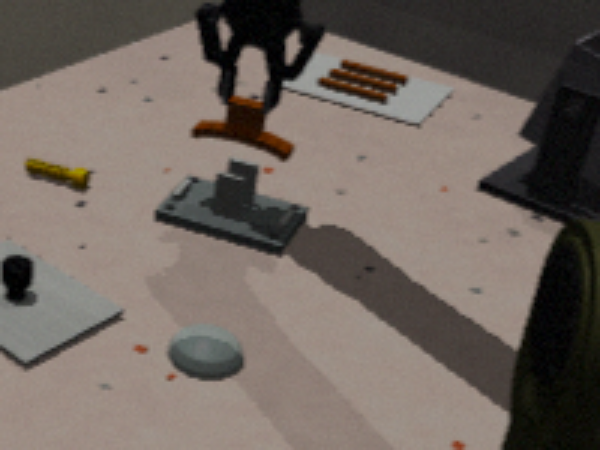

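The wrist view shows the rib (cols 191-374) centred over the jig (cols 195-370) and parallel to it. I'll check the cheek position with the wrist depth.

Run:
```python
from h import *
c=load('wrist10.npz'); h,w=c['range_z'].shape; v,u=np.mgrid[:h,:w]
dx,dy=(u-c['cx'])/c['fx'],(v-c['cy'])/c['fy']; r=np.hypot(dx,dy)+1e-9; t=np.tan(r)/r
z=c['range_z']; P=np.stack([dx*t*z,dy*t*z,z,np.ones_like(z)],-1); W=(P@c['cam_to_world'].T)[...,:3]; W[z==0]=np.nan
hsv=cv2.cvtColor(c['color'],cv2.COLOR_RGB2HSV)
a=np.radians(18.0); R=np.array([[np.cos(a),np.sin(a)],[-np.sin(a),np.cos(a)]])
L=(W[...,:2]-[.5098,-.2615])@R.T; Z=W[...,2]
g=hsv[...,1]<110
def rep(n,m):
    p=L[m]; print(n,len(p),np.median(Z[m]).round(4),'min',np.percentile(p,2,axis=0).round(4),'max',np.percentile(p,98,axis=0).round(4))
near=(abs(L[...,0])<.09)&(abs(L[...,1])<.07)
rep('plate',near&g&(Z>.009)&(Z<.018)); rep('cheeks',near&g&(Z>.055)&(Z<.075)&(v<215)); 
o=near&(hsv[...,1]>140)&(hsv[...,0]<20); rep('rib',o); rep('tabtop',o&(Z>.135)&(Z<.17)); rep('crown',o&(Z<.13))
```

```text
plate 11095 0.0132 min [-0.0706 -0.0171] max [0.0725 0.0475]
cheeks 674 0.0648 min [-0.0148  0.0145] max [0.0165 0.0227]
rib 9165 0.1157 min [-0.0513 -0.01  ] max [0.0517 0.0114]
tabtop 3531 0.1472 min [-0.019  -0.0084] max [0.0195 0.0084]
crown 5326 0.1101 min [-0.0525 -0.0108] max [0.053  0.0115]
```

View pics/top10.png

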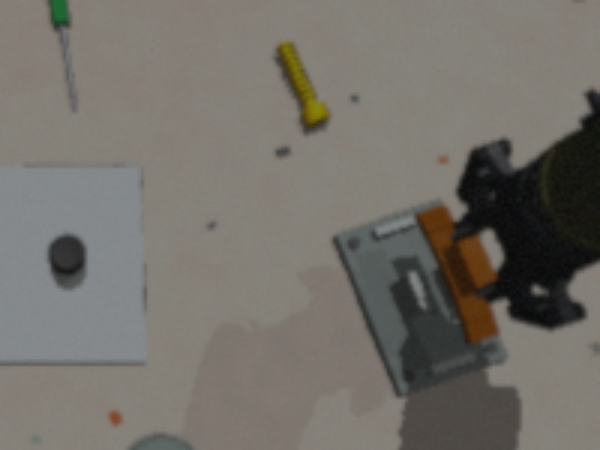

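The wrist depth puts the jig about 1 mm along and -1.4 mm across from the rib. I'll shift to match and start lowering.

```bash
python3 -m handwheel '[{"x":0.007,"y":-0.005,"z":0,"rx":0,"ry":0,"rz":0},{"x":0.007,"y":-0.005,"z":-0.03,"rx":0,"ry":0,"rz":0},{"x":0.007,"y":-0.005,"z":-0.07,"rx":0,"ry":0,"rz":0},{"x":0.007,"y":-0.005,"z":-0.11,"rx":0,"ry":0,"rz":0},{"x":0.007,"y":-0.005,"z":-0.15,"rx":0,"ry":0,"rz":0},{"x":0.007,"y":-0.005,"z":-0.18,"rx":0,"ry":0,"rz":0},{"x":0.007,"y":-0.005,"z":-0.2,"rx":0,"ry":0,"rz":0},{"x":0.007,"y":-0.005,"z":-0.21,"rx":0,"ry":0,"rz":0},{"x":0.007,"y":-0.005,"z":-0.21,"rx":0,"ry":0,"rz":0},{"x":0.007,"y":-0.005,"z":-0.21,"rx":0,"ry":0,"rz":0}]'
python3 - <<'E'
from bench import arm
import cv2
c=arm.camera('side'); cv2.imwrite('pics/s11.png',cv2.resize(c['color'][120:230,290:440,::-1],None,fx=5,fy=5))
E
```

```text
t: 37.05
position: [0.5117, -0.2617, 0.0768]
ee_rot: [[0.951, 0.31, 0.002], [0.31, -0.951, -0.001], [0.002, 0.001, -1.0]]
force: [-0.5, 0.2, 0.1]
width: 0.453
```

View pics/s11.png

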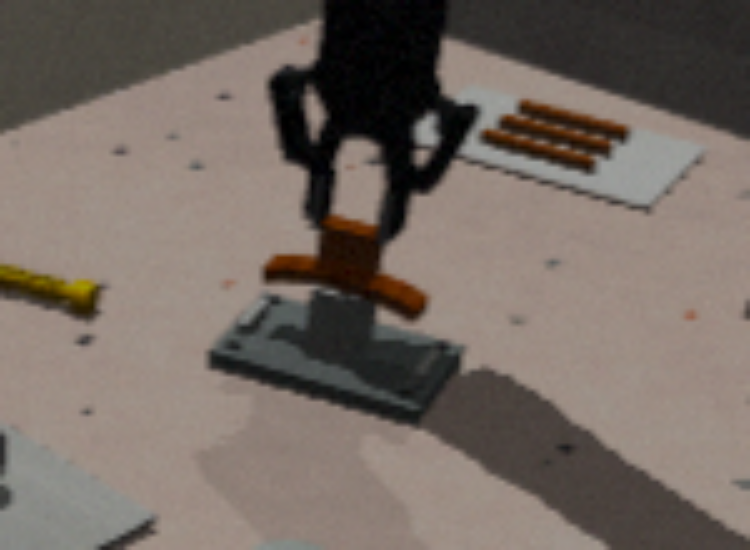

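No contact so far. I'll keep lowering with a 0.5-0.8 mm correction.

```bash
python3 -m handwheel '[{"x":-0.003,"y":-0.004,"z":-0.01,"rx":0,"ry":0,"rz":0},{"x":-0.003,"y":-0.004,"z":-0.02,"rx":0,"ry":0,"rz":0},{"x":-0.003,"y":-0.004,"z":-0.035,"rx":0,"ry":0,"rz":0},{"x":-0.003,"y":-0.004,"z":-0.05,"rx":0,"ry":0,"rz":0},{"x":-0.003,"y":-0.004,"z":-0.065,"rx":0,"ry":0,"rz":0},{"x":-0.003,"y":-0.004,"z":-0.08,"rx":0,"ry":0,"rz":0},{"x":-0.003,"y":-0.004,"z":-0.095,"rx":0,"ry":0,"rz":0},{"x":-0.003,"y":-0.004,"z":-0.11,"rx":0,"ry":0,"rz":0},{"x":-0.003,"y":-0.004,"z":-0.12,"rx":0,"ry":0,"rz":0},{"x":-0.003,"y":-0.004,"z":-0.12,"rx":0,"ry":0,"rz":0}]'
python3 - <<'E'
from bench import arm
import cv2
c=arm.camera('side'); cv2.imwrite('pics/s12.png',cv2.resize(c['color'][120:230,290:440,::-1],None,fx=5,fy=5))
E
```

```text
t: 38.35
position: [0.511, -0.2624, 0.0526]
ee_rot: [[0.951, 0.31, 0.002], [0.31, -0.951, -0.001], [0.002, 0.001, -1.0]]
force: [-0.8, 0.2, -1.1]
width: 0.455
```

View pics/s12.png

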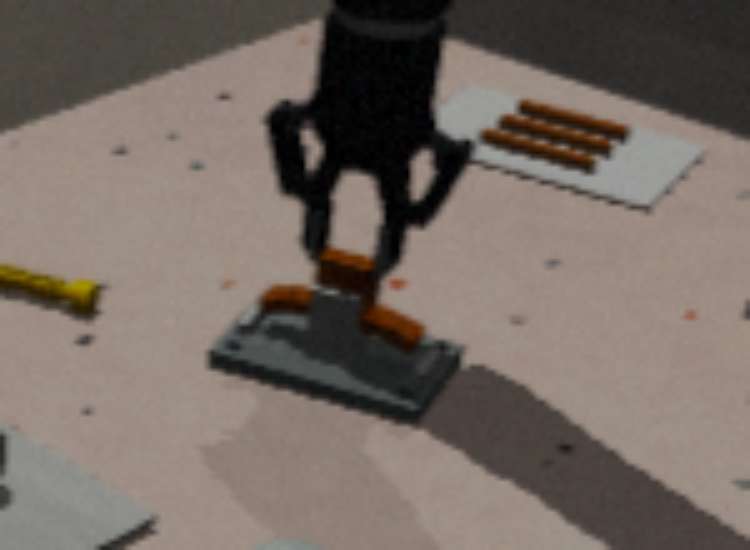

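The rib is between the cheeks with no side force. I'll lower the remaining 17 mm or so slowly.

```bash
python3 -m handwheel '[{"x":0,"y":0,"z":-0.015,"rx":0,"ry":0,"rz":0},{"x":0,"y":0,"z":-0.03,"rx":0,"ry":0,"rz":0},{"x":0,"y":0,"z":-0.045,"rx":0,"ry":0,"rz":0},{"x":0,"y":0,"z":-0.055,"rx":0,"ry":0,"rz":0},{"x":0,"y":0,"z":-0.065,"rx":0,"ry":0,"rz":0},{"x":0,"y":0,"z":-0.072,"rx":0,"ry":0,"rz":0},{"x":0,"y":0,"z":-0.078,"rx":0,"ry":0,"rz":0},{"x":0,"y":0,"z":-0.083,"rx":0,"ry":0,"rz":0},{"x":0,"y":0,"z":-0.085,"rx":0,"ry":0,"rz":0},{"x":0,"y":0,"z":-0.085,"rx":0,"ry":0,"rz":0}]'
```

```text
t: 39.65
position: [0.5113, -0.2625, 0.0359]
ee_rot: [[0.951, 0.311, 0.002], [0.311, -0.951, -0.001], [0.002, 0.001, -1.0]]
force: [-0.4, 1.3, -0.1]
width: 0.453
```

```bash
python3 -m handwheel '[{"x":0,"y":0,"z":-0.002,"rx":0,"ry":0,"rz":0},{"x":0,"y":0,"z":-0.004,"rx":0,"ry":0,"rz":0},{"x":0,"y":0,"z":-0.006,"rx":0,"ry":0,"rz":0},{"x":0,"y":0,"z":-0.006,"rx":0,"ry":0,"rz":0},{"x":0,"y":0,"z":-0.006,"rx":0,"ry":0,"rz":0},{"x":0,"y":0,"z":-0.006,"rx":0,"ry":0,"rz":0},{"x":0,"y":0,"z":-0.006,"rx":0,"ry":0,"rz":0},{"x":0,"y":0,"z":-0.006,"rx":0,"ry":0,"rz":0},{"x":0,"y":0,"z":-0.006,"rx":0,"ry":0,"rz":0},{"x":0,"y":0,"z":-0.006,"rx":0,"ry":0,"rz":0}]'
```

```text
t: 40.9
position: [0.5114, -0.2627, 0.0358]
ee_rot: [[0.951, 0.31, 0.002], [0.31, -0.951, -0.002], [0.002, 0.002, -1.0]]
force: [-2.1, 1.3, 7.3]
width: 0.453
```

Contact at 7 N. I'll release and rise.

```bash
python3 -m handwheel '[{"x":0,"y":0,"z":0,"rx":0,"ry":0,"rz":0},{"x":0,"y":0,"z":0,"rx":0,"ry":0,"rz":0},{"x":0,"y":0,"z":0,"rx":0,"ry":0,"rz":0},{"x":0,"y":0,"z":0,"rx":0,"ry":0,"rz":0},{"x":0,"y":0,"z":0,"rx":0,"ry":0,"rz":0},{"x":0,"y":0,"z":0.05,"rx":0,"ry":0,"rz":0},{"x":0,"y":0,"z":0.15,"rx":0,"ry":0,"rz":0},{"x":0,"y":0,"z":0.3,"rx":0,"ry":0,"rz":0},{"x":0,"y":0,"z":0.45,"rx":0,"ry":0,"rz":0},{"x":0,"y":0,"z":0.6,"rx":0,"ry":0,"rz":0}]' 0.2
python3 -m handwheel '[{"x":0,"y":0,"z":0.05,"rx":0,"ry":0,"rz":0},{"x":0,"y":0,"z":0.1,"rx":0,"ry":0,"rz":0},{"x":0,"y":0,"z":0.1,"rx":0,"ry":0,"rz":0},{"x":0,"y":0,"z":0.1,"rx":0,"ry":0,"rz":0},{"x":0,"y":0,"z":0.1,"rx":0,"ry":0,"rz":0},{"x":0,"y":0,"z":0.1,"rx":0,"ry":0,"rz":0},{"x":0,"y":0,"z":0.1,"rx":0,"ry":0,"rz":0},{"x":0,"y":0,"z":0.1,"rx":0,"ry":0,"rz":0},{"x":0,"y":0,"z":0.1,"rx":0,"ry":0,"rz":0},{"x":0,"y":0,"z":0.1,"rx":0,"ry":0,"rz":0}]'
python3 - <<'E'
from bench import arm
from h import *
cs={n:arm.camera(n) for n in('wrist','side','top')}
cv2.imwrite('pics/w13.png',cs['wrist']['color'][:,:,::-1])
cv2.imwrite('pics/s13.png',cv2.resize(cs['side']['color'][120:270,220:420,::-1],None,fx=3,fy=3))
a=np.radians(18);R=np.array([[np.cos(a),np.sin(a)],[-np.sin(a),np.cos(a)]])
c=cs['wrist']; h,w=c['range_z'].shape; v,u=np.mgrid[:h,:w]
dx,dy=(u-c['cx'])/c['fx'],(v-c['cy'])/c['fy']; r=np.hypot(dx,dy)+1e-9; t=np.tan(r)/r
z=c['range_z']; P=np.stack([dx*t*z,dy*t*z,z,np.ones_like(z)],-1); W=(P@c['cam_to_world'].T)[...,:3]; W[z==0]=np.nan
hsv=cv2.cvtColor(c['color'],cv2.COLOR_RGB2HSV); L=(W[...,:2]-[.511,-.2625])@R.T; Z=W[...,2]
near=(abs(L[...,0])<.09)&(abs(L[...,1])<.07); o=near&(hsv[...,1]>140)&(hsv[...,0]<20); g=near&(hsv[...,1]<110)
for n,m in(('plate',g&(Z>.009)&(Z<.018)),('cheek',g&(Z>.058)&(Z<.072)),('tabtop',o&(Z>.058)&(Z<.075)),('bar',o&(Z<.045))):
    p=L[m]; print(n,len(p),np.median(Z[m]).round(4),np.percentile(p,1,axis=0).round(4),np.percentile(p,99,axis=0).round(4), rect(W[m][:,:2]))
W=pts(cs['top']);x,y,z=W[...,0],W[...,1],W[...,2]
p=W[(abs(x-.545)<.11)&(abs(y-.043)<.09)&(z>.006)&(z<.018)]; print('lid',np.median(p[:,2]),rect(p[:,:2]))
p=W[(abs(x-.545)<.04)&(abs(y-.043)<.04)&(z>.046)&(z<.056)]; print('knobtop',p.mean(0))
E
```

```text
t: 42.15
position: [0.5119, -0.2627, 0.1587]
ee_rot: [[0.95, 0.311, 0.004], [0.311, -0.95, -0.003], [0.003, 0.004, -1.0]]
force: [0.5, -0.6, 0.8]
width: 0.797
t: 43.4
position: [0.5119, -0.2628, 0.1787]
ee_rot: [[0.951, 0.311, 0.004], [0.311, -0.951, -0.003], [0.003, 0.004, -1.0]]
force: [0.6, -0.5, 0.1]
width: 0.799
plate 8281 0.0132 [-0.0732 -0.0486] [0.0737 0.049 ] (array([ 511.4, -262.2]), array([150.5,  99.2]), np.float32(18.0))
cheek 722 0.0649 [-0.0159 -0.0241] [0.0164 0.0233] (array([ 510.4, -263.1]), array([34.4, 47.9]), np.float32(107.4))
tabtop 911 0.065 [-0.0179 -0.0099] [0.0202 0.0081] (array([ 512.5, -263.1]), array([38.6, 18.3]), np.float32(17.6))
bar 1668 0.0275 [-0.0536 -0.0184] [0.0553 0.0107] (array([ 520.1, -287.7]), array([110.5,  75.7]), np.float32(18.1))
lid 0.010332022946224928 (array([545.3,  43.5]), array([135.9, 174.3]), np.float32(179.3))
knobtop [0.54450237 0.04357511 0.05006472]
```

View pics/w13.png

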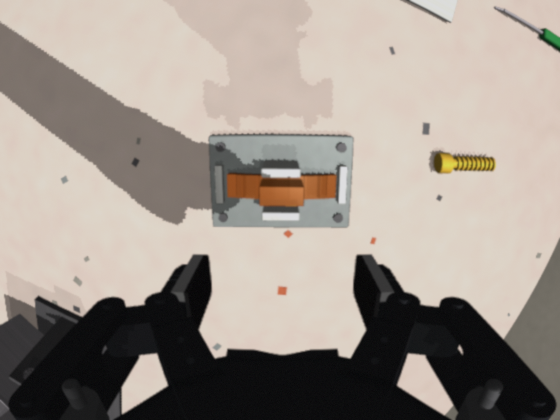

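View pics/s13.png

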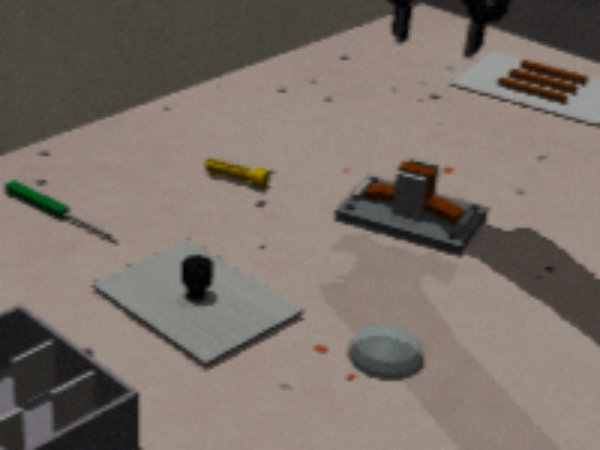

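The rib is seated between cheeks and stops: its tab top is level with the cheeks (0.065 m), it is within about 1 mm of centre and its yaw is 17.6-18°. The lid is flat and the arm is clear, so I'll hand in.

Run:
```python
from bench import arm
print(arm.job_done()); print(arm.read_state()['t'])
```

```text
the job is handed in; nothing more can be done
None
the job is handed in; nothing more can be done
```

The job is handed in, with about 43.5 s used of the 72 s allowed. No verdict came back, so success rests on my own checks.

**What I did:** I lifted the lid by its knob and set it flat on the ledge at about (0.545, 0.043). I took the rib out of the tub across the tab's thickness, stood it tab up on the ledge and let go. I then held the tab by its narrow ends, lowered the rib into the jig and released it.

**Last checks:**
- **Rib:** It is about 1 mm from the jig's centre both ways, and its yaw matches the jig's to within 0.5°. The tab top is level with the cheeks (0.065 m), so it is fully seated.
- **Lid:** It lies flat with the knob top at 0.050 m, which puts the knob centre at about 0.038 m, under the 0.046 m limit.
- **Gripper:** It is open at TCP height 0.179 m and touches nothing.
- **Screws, lens and pick:** They look unmoved in the views that show them. I did not measure them again at the end.

**Disagreements:** The top and side cameras differed by 2–4 mm in y. I settled the jig approach with the wrist depth and a shift of 1–2 mm. My very first move was refused because the rows lacked some keys, and nothing moved.

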